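Fit the spacer in the tile press that takes it, start the timer and hold the tile down

TASK

Slide the orange spacer by its black grip, plain end first, under the tile of whichever press has a gap wide enough for it, right up against the brass stop pins, lay it flat on the bench and let go of it; then start the timer by pushing its red plunger all the way down. Then press that tile firmly down flush on the spacer with the fingers and finish while holding it pressed there. Leave the other press's tile and the glassware alone.

Things in the scene. Friction and masses are not known exactly. Their poses are not given: they have to be found in the camera images.
- press_a: tile press fixed to the bench. Origin: on bench under its tile's centre; x from open mouth (robot side) to the stop, z up. Blue rails 18 mm high, inner faces y = +-44 mm, x -50 to +60. Steel rods, diameter 10, 46 mm high, at x +-30, y +-38 mm: free channel 66 mm wide, floor is the bench. Two brass stop pins 22 mm high, y +-14, near faces at x = +44 mm. Left or right varies.
- press_b: tile press fixed to the bench. Origin: on bench under its tile's centre; x from open mouth (robot side) to the stop, z up. Blue rails 18 mm high, inner faces y = +-44 mm, x -50 to +60. Steel rods, diameter 10, 46 mm high, at x +-30, y +-38 mm: free channel 66 mm wide, floor is the bench. Two brass stop pins 22 mm high, y +-14, near faces at x = +44 mm. Left or right varies.
- tile_a: white ceramic tile, blue square on top, 80 (x) x 86 (y) x 12 mm thick, level on the springs of press_a; moves only straight down when pressed (5 N starts it, 0.25 N more per mm, so 7 N to meet the spacer; hold harder) and springs back. Origin: centre of its underside, so z is the gap over the bench: about 24 mm in one press, 9 mm in the other; its top is 12 mm higher.
- tile_b: white ceramic tile, blue square on top, 80 (x) x 86 (y) x 12 mm thick, level on the springs of press_b; moves only straight down when pressed (5 N starts it, 0.25 N more per mm, so 7 N to meet the spacer; hold harder) and springs back. Origin: centre of its underside, so z is the gap over the bench: about 24 mm in one press, 9 mm in the other; its top is 12 mm higher.
- spacer: loose orange plate 140 (x) x 44 (y) x 16 mm thick, about 0.14 kg, flat on the bench; black upright grip block 30 (x) x 14 (y) mm on it, from 16 to 57 mm above its underside, centred at x = -50 mm. Origin: centre of underside; x points to the plain leading end (x = +70 mm). Home against the pins its origin is at x = -26 mm in the press frame, the grip outside the tile.
- timer: white bench timer 80 x 70 x 40 mm high fixed to the bench. Origin: centre of its underside
- plunger (a joint): travel of the timer's red spring plunger, 0 = up, 0.010 m = fully down at its stop; about 2 N starts it, 5 N at the stop; it springs back up
- plunger_top (a point): centre of the top of the red plunger head (radius 16 mm), 62 mm above the bench when up; it moves straight down
- reagent: amber bottle with blue cap, radius 32, height 120 mm; bystander. Origin: centre of its underside.
- beaker: small glass beaker, radius 30, height 60 mm; bystander. Origin: centre of its underside.
- flask: green glass conical flask, radius 38 at foot, height 90 mm; bystander. Origin: centre of its underside.
There are look-alikes about, which are no part of the job. Leave any purple look-alike of the press_a alone.

How it is judged:
On the way, in this order (a step that is already met when the one before it is completed fails the run):
1. the spacer lies home under the tile of the wide press, let go (x of spacer in the frame of press_a between -0.034 and -0.018 m and y of spacer in the frame of press_a between -0.016 and 0.016 m and angle between the x axis of spacer and the x axis of press_a, either way round below 0.2 rad and height (world z) of spacer below 0.004 m and angle between spacer's own z axis and vertical below 0.06 rad and contact force between the fingers and spacer below 0.3 N), for 0.2 s.
2. the timer's plunger is pushed down to its stop with the spacer in place (value of joint plunger above 0.0088 m and x of spacer in the frame of press_a between -0.034 and -0.018 m and y of spacer in the frame of press_a between -0.016 and 0.016 m and angle between the x axis of spacer and the x axis of press_a, either way round below 0.2 rad and height (world z) of spacer below 0.004 m and angle between spacer's own z axis and vertical below 0.06 rad), for 0.05 s.
At the end, for the whole second after the job is handed in: Spacer flat in the wide press, not held, within 8 mm of the stop pins, 16 mm of the centre line and 0.2 rad; fingers press (over 4 N) the tile down onto it (underside at most 17.5 mm up, over 2 N between tile and spacer); other tile up (all of step 1 and height (world z) of tile_a between 0.0135 and 0.0175 m and contact force between tile_a and spacer above 2 N and contact force between the fingers and tile_a above 4 N and height (world z) of tile_b above 0.006 m); the arm keeps its last pose, push and grip.
It fails at once if the other press's tile is pressed down more than 3 mm (height (world z) of tile_b below 0.006 m).
It fails at once if the amber reagent bottle is shifted over 25 mm or tipped (distance of reagent from where it was at the start of the episode above 0.025 m or angle between reagent's own z axis and vertical above 0.35 rad).
It fails at once if the beaker is shifted over 25 mm or tipped (distance of beaker from where it was at the start of the episode above 0.025 m or angle between beaker's own z axis and vertical above 0.35 rad).
It fails at once if the flask is shifted over 25 mm or tipped (distance of flask from where it was at the start of the episode above 0.025 m or angle between flask's own z axis and vertical above 0.35 rad).
It also fails if it takes over 58 s, if anything falls off the work surface, if the arm or the gripper's body presses on something with over 40 N, if the wrist force passes 120 N, or if a joint passes its speed limit or range.

ROBOT

A 6-joint arm with a two-finger parallel gripper is mounted at the origin on the work surface. World frame = base frame: x ahead of the robot, y to its left, z up, the work surface at z = 0. Lengths are in m, angles in rad, forces in N, time in s.
With the tool pointing down it reaches from about 0.425 to 0.95 m from the base axis. Payload 3.5 kg.
Tool frame: the origin (TCP) lies midway between the tips of the shut fingers; the grasp point (between the pads) lies 19 mm behind it; z points along the fingers, y is the line along which they close (so a half turn about z gives the same grasp; the last joint's range is limited). The gripper opens to 85 mm and grips with 20 to 120 N. Pads are 22 mm wide; open, the fingers measure 114 mm over their backs; the gripper's body (76 mm by 85 mm) begins 54 mm behind the grasp point. The pads swing forward as they close: fully open they stand 13 mm farther back than shut.
Start: joints at [-0.15, 0.286, 1.577, -0, 1.279, -0.15], TCP at [0.675, 0, 0.231] pointing down, gripper open.
Joint ranges: [-2.77, 2.77], [-0.9, 2.22], [0.21, 2.48], [-1.53, 4.67], [0.24, 2.81], [-2.84, 2.84]. Speed limits (rad/s): [2.79, 2.79, 3.14, 3.14, 3.14, 3.14].

INTERFACE

Orientations are given as a unit quaternion [x, y, z, w].
In Python, from plant import ctrl gives the robot as it stands. The module is installed in compiled form; this text tells all that it offers.
- The arm moves only by the shell command python3 -m inch 'ROWS' [FORCE]. ROWS is JSON, a list of rows, each a list of 5 numbers: the closure, from 0 (fully open) to 1 (shut), then the shift along the tool's x, y, z in m, then the turn about the tool's z in degrees. A call has 1 to 5 rows; each row is the pose to reach, as a shift and turn from the pose commanded when the call began, along the tool's axes at that moment; what a row does not reach only later rows make up. A row lasts 1/12 s, in which the tool goes at most 41.7 mm and 7.16 degrees, less where a joint would pass 70% of its speed; a pose out of reach is approached as far as the arm can. A call with a gripper value outside its range is refused whole. The fingers move at their own pace and stop on an object; FORCE is the grip in N (left out, the last holds). Time passes only in rows, so rows that repeat a pose let the fingers close. It gives the time, the measured TCP pose, the force, the opening and the grip force at its end, in the units of the state.
- ctrl.get_state(): the state, without advancing time (a new reading comes with each control period).
- ctrl.read_camera(name): name is "scene" or "side" or "wrist"; returns a dict with "pixels" (420x560x3 uint8, red, green, blue), "depth" (420x560 float32, m along the optical axis (not along the pixel's ray), 0 where there is no reading), "fx", "fy", "cx", "cy" (pixels), "xyz" and "rotation" of the camera in the world; the wrist camera has in their place "mount" (4x4, takes a point from camera to tool coordinates, whose origin is the TCP and whose axes are the flange's). Camera axes: x right, y down, z forward; pixel columns grow to the right and rows downward; lengths in m; the calibration is good to about 2 mm. A picture is of the moment at which its call begins: read the wrist's pose just before it.
- ctrl.sign_off(): hands the job in; it is judged then, once.
Trained networks look in a picture, given as the dict that the camera call returned (one of the last four; its "shot" number tells which), for a name from the list of things; names that differ only in an ending like _2 or _b are one class to them, and where a whole thing is asked for, a point or a joint stands for the part that bears it (a point fixed in the world has none). Each returns a list of dicts, best first, with "score" (0 to 1); they miss things now and then, are a little off and sometimes report something else, mostly with a low value. They report only what shows in the picture. A call takes as long as a camera call. They do not tell look-alikes from the thing itself.
- ctrl.spot_in(query, picture): "at" ([column, row] in pixels, amid what is visible of it).
- ctrl.tip_of(query, picture): "at" ([column, row] in pixels: a listed point, or the origin of a listed thing).
The state is a dict: "time": time; "qpos": joint angles; "dq": joint speeds; "joint_efforts": joint torques, N m; "eef_pos": TCP position; "tcp_rot": TCP orientation; "contact_force": force on the tool from outside, world axes, zero at the start; "wrist_torque": the same for the moment, N m; "opening": opening from 0.0 (shut) to 1.0 (fully open); "finger_force": force on a finger pad.
Only numpy, scipy, OpenCV 4.12 (cv2) and the standard library are available. Lean on these libraries where they do the work, as an engineer would, in place of code of your own. Each camera call takes 0.05 s, during which the arm holds its last target. There are 200 camera calls.

## Working session

There is one attempt and no reset: what is moved stays moved. The work goes in short steps, Python scripts to look and compute and a shell command to move; the robot and the scene stay as the last step left them, time stands still between calls to the robot, and variables do not carry over. Pictures are saved under pics/ and viewed, at most 10 in all, crops included, and the job is handed in when it is done.

```bash
mkdir -p pics
cat > h.py <<'E'
import numpy as np, cv2
from plant import ctrl
from scipy.spatial.transform import Rotation as R
def cam(n):
    s=ctrl.get_state(); p=ctrl.read_camera(n)
    if n=="wrist":
        T=np.eye(4);T[:3,:3]=R.from_quat(s["tcp_rot"]).as_matrix();T[:3,3]=s["eef_pos"];M=T@np.array(p["mount"])
    else:
        M=np.eye(4);r=np.array(p["rotation"]);M[:3,:3]=r if r.shape==(3,3) else R.from_quat(r).as_matrix();M[:3,3]=p["xyz"]
    p["M"]=M;return p
def cloud(p):
    d=p["depth"];v,u=np.mgrid[:d.shape[0],:d.shape[1]]
    c=np.stack([(u-p["cx"])/p["fx"]*d,(v-p["cy"])/p["fy"]*d,d],-1)
    w=c@p["M"][:3,:3].T+p["M"][:3,3];w[d==0]=np.nan;return w
def save(p,f): cv2.imwrite("pics/"+f,p["pixels"][...,::-1])
E
python3 - <<'E'
from h import *
names=["press_a","tile_a","spacer","timer","plunger_top","reagent","beaker","flask"]
for n in ["scene","side"]:
    p=cam(n);save(p,n+".png");w=cloud(p);print(n,p["M"].round(3).tolist(),p["fx"])
    for q in names:
        for f in (ctrl.spot_in,ctrl.tip_of):
            try:
                print(q,f.__name__,[(np.round(r["at"]).astype(int).tolist(),round(r["score"],2),w[int(np.clip(r["at"][1],0,419)),int(np.clip(r["at"][0],0,559))].round(3).tolist()) for r in f(q,p)[:4]])
            except Exception as e: print(q,e)
E
```

```text
scene [[0.739, 0.563, -0.371, 0.946], [0.674, -0.605, 0.424, -0.383], [0.014, -0.564, -0.826, 0.827], [0.0, 0.0, 0.0, 1.0]] 384.99374303023154
press_a call [([214, 388], 0.98, [0.776, -0.363, 0.036]), ([319, 190], 0.89, [0.62, 0.141, 0.02]), ([230, 278], 0.61, [0.636, -0.192, 0.036])]
press_a call [([326, 184], 0.79, [0.73, -0.013, 0.29]), ([213, 395], 0.76, [0.786, -0.374, 0.039]), ([229, 280], 0.62, [0.638, -0.194, 0.036])]
tile_a call [([208, 386], 0.92, [0.764, -0.37, 0.036]), ([231, 280], 0.77, [0.639, -0.192, 0.035]), ([316, 183], 0.62, [0.6, 0.153, 0.021])]
tile_a call [([324, 179], 0.8, [0.723, -0.013, 0.295]), ([207, 388], 0.7, [0.767, -0.372, 0.038]), ([231, 281], 0.61, [0.645, -0.194, 0.037])]
spacer call [([243, 198], 0.8, [0.491, -0.011, 0.017])]
spacer call [([244, 198], 0.58, [0.491, -0.007, 0.017])]
timer call [([302, 248], 0.77, [0.706, -0.026, 0.041])]
timer call [([245, 200], 0.57, [0.499, -0.009, 0.017])]
plunger_top call []
plunger_top call [([303, 242], 0.62, [0.703, -0.021, 0.058])]
reagent call [([371, 121], 0.85, [0.597, 0.39, 0.081])]
reagent call [([368, 13
[... 1245 characters left out ...]
 -0.014, 0.044])]
timer call [([305, 215], 0.9, [0.7, -0.031, 0.04])]
plunger_top call [([308, 205], 0.54, [0.714, -0.012, 0.063]), ([298, 260], 0.17, [0.634, -0.19, 0.037])]
plunger_top call [([310, 202], 0.51, [0.735, 0.018, 0.04])]
reagent call []
reagent call [([243, 143], 0.93, [0.577, 0.387, 0.025]), ([306, 203], 0.36, [0.713, -0.005, 0.065]), ([299, 264], 0.34, [0.629, -0.207, 0.038])]
beaker call [([221, 136], 0.71, [0.506, 0.45, 0.03])]
beaker call [([221, 142], 0.83, [0.496, 0.404, 0.032]), ([302, 215], 0.23, [0.692, -0.034, 0.04])]
flask call [([312, 325], 0.59, [0.605, -0.403, 0.06]), ([263, 178], 0.15, [0.614, 0.181, 0.022])]
flask call [([310, 331], 0.6, [0.601, -0.405, 0.04])]
```

View pics/scene.png

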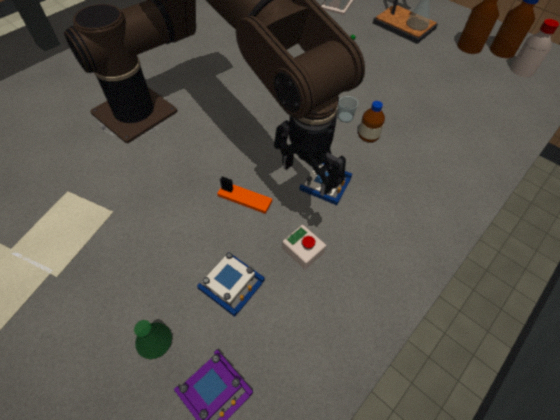

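View pics/side.png

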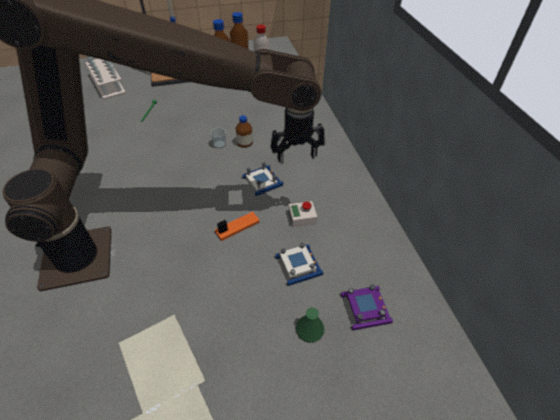

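Three candidates: blue press at scene (230,278), whose tile top is 36 mm up (gap 24, wide); blue press at (319,190), top 21 mm (gap 9, narrow); and the purple look-alike at (214,388). The first fits. Next I confirm it in a crop and measure the poses.

```bash
cat > fit.py <<'E'
from h import *
def rect(w,m,name):
    P=w[m][:,:2];
    if len(P)<15: print(name,"few",len(P));return
    c=np.median(P,0);P=P[np.linalg.norm(P-c,axis=1)<.11]
    r=cv2.minAreaRect((P*1000).astype(np.float32));b=cv2.boxPoints(r)
    print(name,len(P),"c",np.round(r[0],1),"size",np.round(r[1],1),"ang",round(r[2],1),"mean",(P.mean(0)*1000).round(1),"z",np.nanmedian(w[m][:,2]).round(4))
def fit(p):
    w=cloud(p);hsv=cv2.cvtColor(p["pixels"],cv2.COLOR_RGB2HSV).astype(int);H,S,V=[hsv[...,i] for i in range(3)]
    x,y,z=[w[...,i] for i in range(3)]
    org=(H>=4)&(H<=16)&(S>180)&(V>120)
    rect(w,org&(z>.01)&(z<.022)&(x<.62)&(abs(y)<.15),"spacer top")
    near=(x>.38)&(x<.62)&(abs(y)<.1)
    rect(w,near&(V<60)&(z>.045)&(z<.062),"grip top")
    reg=(abs(x-.638)<.09)&(abs(y+.195)<.09)
    rect(w,reg&(abs(z-.036)<.004),"tile top all")
    rect(w,reg&(abs(z-.036)<.006)&(S>80)&(H>90)&(H<125)&(V>60),"blue square")
    rect(w,reg&(z>.008)&(z<.022)&(S>120)&(H>95)&(H<125),"rails")
    reg=(abs(x-.70)<.08)&(abs(y+.02)<.08)
    rect(w,reg&((H<4)|(H>174))&(S>150)&(z>.055),"plunger")
    rect(w,reg&(abs(z-.040)<.004),"timer top")
E
python3 - <<'E'
from fit import *
big=[]
for n in ["scene","side"]:
    p=cam(n);print(n);fit(p)
    u,v=(230,235) if n=="scene" else (270,235)
    c=p["pixels"][v-60:v+90,u-70:u+70][...,::-1]
    big.append(cv2.resize(c,None,fx=2.8,fy=2.8,interpolation=cv2.INTER_CUBIC))
cv2.imwrite("pics/crop.png",np.hstack(big))
E
```

```text
scene
spacer top 676 c [489.2  -1.5] size [138.3  45.8] ang 19.3 mean [498.6  -0.9] z 0.0153
grip top 76 c [442.6 -19.3] size [29.2 16. ] ang 20.2 mean [443.3 -19.4] z 0.0557
tile top all 1183 c [ 631.6 -191.6] size [81.1 86.5] ang 5.7 mean [ 633.3 -192. ] z 0.0359
blue square 340 c [ 631.7 -190.9] size [43.1 43.2] ang 5.4 mean [ 632. -191.] z 0.0363
rails 305 c [ 638.1 -191.7] size [108.1 106.8] ang 5.9 mean [ 652.3 -219.1] z 0.0171
plunger 141 c [680.5   9.2] size [108.4  98.6] ang 18.1 mean [709. -15.] z 0.0618
timer top 732 c [700.3 -13.6] size [69.8 79.8] ang 85.7 mean [700.8 -16.9] z 0.0396
side
spacer top 381 c [487.8  -3.7] size [136.4  44.4] ang 20.3 mean [494.6  -4.4] z 0.0164
grip top 47 c [440.1 -19.3] size [26.  14.9] ang 25.4 mean [440.3 -20.9] z 0.056
tile top all 622 c [ 631.8 -191.1] size [79.7 88.2] ang 5.7 mean [ 630.7 -192.1] z 0.0366
blue square 158 c [ 631.3 -190.3] size [39.7 40.4] ang 3.9 mean [ 631.3 -191. ] z 0.0371
rails 174 c [ 636.1 -193.5] size [105.4 106.8] ang 6.0 mean [ 638.5 -233.1] z 0.0174
plunger 55 c [666.7 -10.7] size [ 70.2 104.5] ang 55.9 mean [704.5 -17. ] z 0.063
timer top 324 c [700.2 -13. ] size [71.6 79.3] ang 85.8 mean [695.7 -18.9] z 0.0404
```

View pics/crop.png

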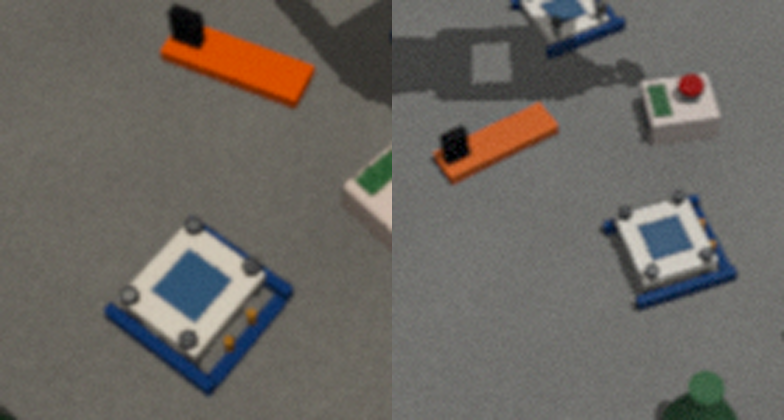

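The picture confirms it: the blue press at scene (230,278) has a white tile, rods, and brass pins on its far side. It is at (0.632,-0.191), yaw 5.7°. The spacer is at (0.4885,-0.0025), yaw about 20°, with its grip at (0.4415,-0.0195), 50 mm behind the origin as specified.

```bash
cat > go.py <<'E'
import sys
from h import *
def go(x,y,z,yaw=None):
    s=ctrl.get_state();M=R.from_quat(s["tcp_rot"]).as_matrix();d=np.array([x,y,z])-s["eef_pos"]
    ty=np.degrees(np.arctan2(M[1,0],M[0,0]))
    print("t",round(s["time"],2),"tcp",np.round(s["eef_pos"],4),"xyaw",round(ty,2),"ztool",M[:,2].round(3),"F",np.round(s["contact_force"],1),"open",round(s["opening"],3))
    print("  shift",(M.T@d*1000).round(1),"mm, turn",None if yaw is None else round(((-(yaw-ty))+90)%180-90,2) if M[2,2]<0 else "up")
if __name__=="__main__": go(*map(float,sys.argv[1:]))
E
python3 go.py .4415 -.0195 .10 20; python3 go.py .4415 -.0195 .024 20
```

```text
t 1.8 tcp [0.675  0.     0.2313] xyaw 90.0 ztool [ 0. -0. -1.] F [ 0.7 -0.4  0.4] open 0.999
  shift [ -19.5 -233.5  131.3] mm, turn 70.0
t 1.8 tcp [0.675  0.     0.2313] xyaw 90.0 ztool [ 0. -0. -1.] F [ 0.7 -0.4  0.4] open 0.999
  shift [ -19.5 -233.5  207.3] mm, turn 70.0
```

```bash
python3 -m inch '[[0,0,-0.04,0.02,7],[0,0,-0.08,0.04,14],[0,-0.01,-0.12,0.06,21],[0,-0.015,-0.155,0.08,28],[0,-0.0195,-0.19,0.095,35]]'
python3 -m inch '[[0,0,0,0,7],[0,0,0,0,14],[0,0,0,0,21],[0,0,0,0,28],[0,0,0,0,35]]'; python3 go.py .4415 -.0195 .10 20
```

```text
time: 2.22
eef_pos: [0.4883, -0.0188, 0.1375]
tcp_rot: [0.888, 0.459, -0.0, -0.0]
contact_force: [0.1, -1.0, 0.1]
opening: 0.997
finger_force: 0.0
time: 2.63
eef_pos: [0.4901, -0.0188, 0.1389]
tcp_rot: [0.985, 0.171, 0.0, 0.0]
contact_force: [-0.0, 0.1, 0.4]
opening: 0.999
finger_force: 0.0
t 2.63 tcp [ 0.4901 -0.0188  0.1389] xyaw 19.65 ztool [ 0.001 -0.    -1.   ] F [-0.   0.1  0.4] open 0.999
  shift [-46.  -15.8  38.9] mm, turn -0.35
```

```bash
python3 -m inch '[[0,-0.022,-0.008,0.015,0],[0,-0.046,-0.016,0.03,0],[0,-0.046,-0.016,0.03,0],[0,-0.046,-0.016,0.03,0]]' >/dev/null; python3 go.py .4415 -.0195 .024 20
python3 - <<'E'
from fit import *
p=cam("wrist");save(p,"w1.png");fit(p)
E
```

```text
t 2.97 tcp [ 0.4396 -0.019   0.1074] xyaw 19.98 ztool [-0.003  0.001 -1.   ] F [0.1 0.9 0. ] open 1.001
  shift [ 1.8  1.2 83.4] mm, turn -0.02
spacer top 1221 c [483.9  -2.4] size [131.3  43.2] ang 18.9 mean [451.8  -9. ] z 0.0166
grip top 350 c [435.1 -19.3] size [17.5 12.8] ang 17.0 mean [433.5 -19.6] z 0.0578
tile top all 27 c [ 589.2 -153.1] size [5.6 1.8] ang 29.5 mean [ 588.9 -153.2] z 0.0329
blue square few 0
rails 1893 c [ 606.7 -144. ] size [61.6 10.5] ang 6.8 mean [ 606.3 -142.4] z 0.0178
plunger few 0
timer top few 0
```

View pics/w1.png

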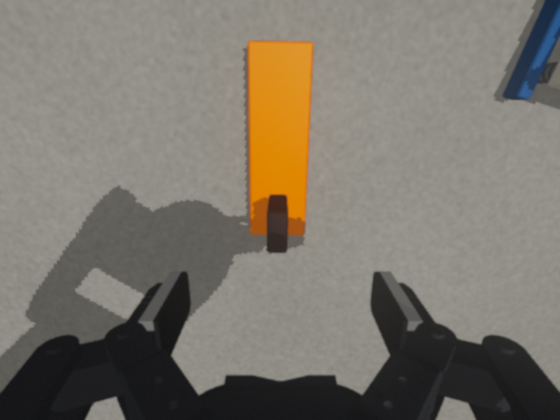

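The grip (pixel 278,225) is centred between the fingers and aligned. Next I descend and close.

```bash
python3 -m inch '[[0,0.002,0,0.03,1],[0,0.002,0.001,0.06,1],[0,0.002,0.001,0.083,1],[0,0.002,0.001,0.083,1],[0,0.002,0.001,0.083,1]]' 40
python3 -m inch '[[1,0,0,0,0],[1,0,0,0,0],[1,0,0,0,0],[1,0,0,0,0],[1,0,0,0,0]]' 40
python3 -m inch '[[1,0,0,0,0],[1,0,0,0,0],[1,0,0,0,0]]' 40;python3 go.py .4526 -.2092 .027 5.7
```

```text
time: 3.43
eef_pos: [0.4444, -0.0198, 0.0258]
tcp_rot: [0.986, 0.165, -0.0, -0.0]
contact_force: [-0.4, 0.4, 0.6]
opening: 0.998
finger_force: 0.0
time: 3.85
eef_pos: [0.4443, -0.0199, 0.0266]
tcp_rot: [0.986, 0.165, 0.001, 0.0]
contact_force: [-0.7, 1.6, 0.5]
opening: 0.296
finger_force: 0.0
time: 4.1
eef_pos: [0.444, -0.0197, 0.0263]
tcp_rot: [0.986, 0.165, 0.0, 0.0]
contact_force: [-2.0, 0.9, 6.0]
opening: 0.159
finger_force: 41.2
t 4.1 tcp [ 0.444  -0.0197  0.0263] xyaw 19.0 ztool [ 0.001  0.    -1.   ] F [-2.   0.9  6. ] open 0.159
  shift [-53.6 181.9  -0.7] mm, turn 13.3
```

```bash
python3 -m inch '[[1,0,0,-0.005,0],[1,0,0,-0.005,0],[1,-0.01,0.03,-0.005,4],[1,-0.02,0.06,-0.005,8],[1,-0.03,0.09,-0.005,13]]' 50
python3 go.py .4526 -.2092 .030 5.7
```

```text
time: 4.52
eef_pos: [0.444, -0.1151, 0.0302]
tcp_rot: [0.999, 0.051, -0.0, -0.0]
contact_force: [-0.0, -0.1, -1.2]
opening: 0.154
finger_force: 48.9
t 4.52 tcp [ 0.444  -0.1151  0.0302] xyaw 5.89 ztool [-0.001  0.    -1.   ] F [-0.  -0.1 -1.2] open 0.154
  shift [-1.1 94.5  0.2] mm, turn 0.19
```

```bash
python3 -m inch '[[1,-0.001,0.03,0,0],[1,-0.001,0.06,0,0],[1,-0.001,0.0945,0,0],[1,-0.001,0.0945,0,0],[1,-0.001,0.0945,0,0]]' 
python3 go.py .5561 -.1988 .027 5.7
python3 - <<'E'
from fit import *
p=cam("wrist");save(p,"w2.png")
for n in ["scene","side"]:
    p=cam(n);w=cloud(p);hsv=cv2.cvtColor(p["pixels"],cv2.COLOR_RGB2HSV).astype(int);H,S,V=[hsv[...,i] for i in range(3)]
    rect(w,(H>=4)&(H<=16)&(S>180)&(V>120)&(w[...,2]>.01)&(w[...,2]<.026)&(abs(w[...,1]+.2)<.1)&(w[...,0]<.62),n); save(p,n+"2.png")
E
```

```text
time: 4.93
eef_pos: [0.4534, -0.2103, 0.0305]
tcp_rot: [0.999, 0.051, -0.0, 0.0]
contact_force: [-0.2, -0.2, -1.4]
opening: 0.154
finger_force: 49.1
t 4.93 tcp [ 0.4534 -0.2103  0.0305] xyaw 5.83 ztool [-0. -0. -1.] F [-0.2 -0.2 -1.4] open 0.154
  shift [103.4  -1.    3.5] mm, turn 0.13
scene 819 c [ 511.3 -203.2] size [120.2  44.5] ang 6.6 mean [ 516.2 -203.7] z 0.019
side 487 c [ 499.6 -204.6] size [134.1  42.2] ang 7.1 mean [ 512.3 -206.8] z 0.0197
```

View pics/w2.png

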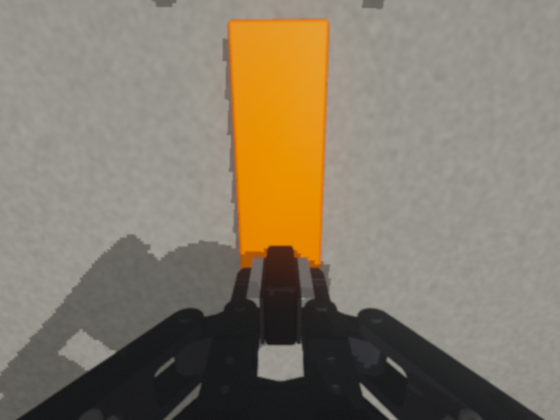

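The spacer is held straight and 3–4 mm up, with its front end at (279,20) just short of the press mouth. Next I insert it.

```bash
python3 -m inch '[[1,0.01,-0.001,0.002,0],[1,0.025,-0.001,0.002,0],[1,0.04,-0.001,0.002,0],[1,0.055,-0.001,0.002,0],[1,0.07,-0.001,0.002,0]]'
python3 -m inch '[[1,0.008,0,0,0],[1,0.016,0,0,0],[1,0.022,0,0,0],[1,0.022,0,0,0]]'
python3 go.py .5561 -.1988 .027 5.7
```

```text
time: 5.5
eef_pos: [0.5241, -0.1988, 0.0283]
tcp_rot: [0.999, 0.053, -0.0, -0.0]
contact_force: [0.1, -0.1, -1.4]
opening: 0.155
finger_force: 49.1
time: 5.83
eef_pos: [0.5458, -0.1976, 0.0287]
tcp_rot: [0.999, 0.053, 0.0, 0.0]
contact_force: [-0.9, 1.1, -1.3]
opening: 0.154
finger_force: 49.1
t 5.83 tcp [ 0.5458 -0.1976  0.0287] xyaw 6.06 ztool [ 0.001 -0.    -1.   ] F [-0.9  1.1 -1.3] open 0.154
  shift [10.1  2.3  1.7] mm, turn 0.36
```

```bash
python3 -m inch '[[1,0.004,0.001,0,0],[1,0.008,0.001,0,0],[1,0.008,0.001,0,0]]'|sed -n 2,4p
python3 -m inch '[[1,0.001,0,0,0],[1,0.002,0,0,0],[1,0.002,0,0,0]]'|sed -n 2,4p
python3 -m inch '[[1,0.001,0,0,0],[1,0.002,0,0,0],[1,0.002,0,0,0]]'|sed -n 2,4p
```

```text
eef_pos: [0.5533, -0.1984, 0.0288]
tcp_rot: [0.999, 0.052, 0.0, 0.0]
contact_force: [0.5, -0.9, -1.3]
eef_pos: [0.5549, -0.1981, 0.0287]
tcp_rot: [0.999, 0.052, -0.0, 0.0]
contact_force: [-0.2, 0.4, -0.7]
eef_pos: [0.557, -0.1979, 0.0287]
tcp_rot: [0.999, 0.052, 0.0, 0.0]
contact_force: [-0.2, -0.2, -2.2]
```

```bash
python3 -m inch '[[1,0.001,0,0,0],[1,0.002,0,0,0],[1,0.002,0,0,0]]'|sed -n 2,4p
python3 -m inch '[[1,0.001,0,0,0],[1,0.002,0,0,0],[1,0.002,0,0,0]]'|sed -n 2,4p
```

```text
eef_pos: [0.5584, -0.1975, 0.0284]
tcp_rot: [0.999, 0.052, -0.001, -0.0]
contact_force: [-1.7, -0.9, -1.0]
eef_pos: [0.5584, -0.1973, 0.0283]
tcp_rot: [0.999, 0.053, -0.003, -0.001]
contact_force: [-9.3, -0.4, 3.8]
```

Contact is at the expected place. I back off 2 mm of command, lower to the bench, and release.

```bash
python3 -m inch '[[1,-0.002,0,0,0],[1,-0.002,0,0.001,0],[1,-0.002,0,0.002,0],[1,-0.002,0,0.002,0]]'|sed -n 2,4p
python3 -m inch '[[1,0,0,0.001,0],[1,0,0,0.001,0]]'|sed -n 2,4p
```

```text
eef_pos: [0.5583, -0.1976, 0.0266]
tcp_rot: [0.999, 0.052, -0.001, -0.0]
contact_force: [-5.0, -0.7, 2.2]
eef_pos: [0.5583, -0.1976, 0.0264]
tcp_rot: [0.999, 0.053, -0.001, -0.0]
contact_force: [-6.9, 0.2, 4.2]
```

```bash
python3 -m inch '[[0.5,-0.001,0,0,0],[0,-0.001,0,0,0],[0,-0.001,0,0,0],[0,-0.001,0,0,0],[0,-0.001,0,0,0]]'|sed -n 2,6p
python3 -m inch '[[0,-0.001,0,-0.03,0],[0,-0.001,0,-0.07,0],[0,-0.001,0,-0.11,0],[0,-0.001,0,-0.11,0]]'|sed -n 2,6p
python3 - <<'E'
from fit import *
for n in ["scene","side"]:
    p=cam(n);w=cloud(p);fit(p);hsv=cv2.cvtColor(p["pixels"],cv2.COLOR_RGB2HSV).astype(int);H,S,V=[hsv[...,i] for i in range(3)];x,y,z=[w[...,i] for i in range(3)]
    rect(w,(H>=4)&(H<=16)&(S>180)&(V>120)&(z>.01)&(z<.026)&(abs(y+.2)<.06)&(x<.6),n+" spacer")
    rect(w,(V<70)&(z>.045)&(z<.061)&(abs(y+.2)<.03)&(abs(x-.556)<.04),n+" grip"); 
    rect(w,((H<4)|(H>174))&(S>150)&(z>.055)&(z<.066)&(abs(x-.71)<.04)&(abs(y+.015)<.04),n+" plunger"); 
    a=ctrl.tip_of("plunger_top",p);print([(r["at"],r["score"]) for r in a])
    save(p,n+"3.png")
p=cam("wrist");save(p,"w3.png")
E
```

```text
eef_pos: [0.5584, -0.1977, 0.0258]
tcp_rot: [0.999, 0.052, 0.0, 0.0]
contact_force: [0.5, 0.1, 0.8]
opening: 0.852
finger_force: 0.0
eef_pos: [0.5622, -0.2005, 0.1456]
tcp_rot: [0.999, 0.052, 0.007, 0.005]
contact_force: [1.1, -0.8, 2.3]
opening: 0.999
finger_force: 0.0
spacer top few 0
grip top few 0
tile top all 1208 c [ 610.2 -193.6] size [125.2  86.3] ang 4.7 mean [ 632.  -192.2] z 0.0358
blue square 342 c [ 631.8 -191. ] size [42.3 43.7] ang 4.7 mean [ 632.  -191.1] z 0.0363
rails 300 c [ 637.5 -191.8] size [107.7 106.4] ang 6.1 mean [ 651.7 -220.1] z 0.0171
plunger 127 c [712.6 -15. ] size [27.3 29.9] ang 40.6 mean [713.1 -15.2] z 0.0616
timer top 732 c [700.7 -13.8] size [69.6 79.4] ang 85.9 mean [700.9 -16.8] z 0.0395
scene spacer 217 c [ 560.4 -198.2] size [46.5 44.3] ang 6.5 mean [ 565.8 -202.2] z 0.0155
scene grip 94 c [ 556.1 -199. ] size [30.6 13.9] ang 5.6 mean [ 558.1 -199.8] z 0.0559
scene plunger 127 c [712.6 -15. ] size [27.3 29.9] ang 40.6 mean [713.1 -15.2] z 0.0616
[([304.4, 241.4], 0.61)]
spacer top few 0
grip top few 0
tile top all 608 c [ 610.6 -193.2] size [122.6  89.1] ang 6.9 mean [ 630.7 -193.2] z 0.0367
blue square 158 c [ 632.1 -191.5] size [40.8 41.6] ang 4.6 mean [ 631.3 -191. ] z 0.0371
rails 165 c [ 635.5 -195.3] size [105.7 100.4] ang 6.3 mean [ 641.  -237.6] z 0.0175
plunger 47 c [711.1 -16. ] size [26. 22.] ang 49.7 mean [710.8 -16.3] z 0.0627
timer top 323 c [700.3 -13. ] size [74.2 79.1] ang 85.9 mean [695.5 -18.9] z 0.0407
side spacer 154 c [ 564.5 -197.9] size [55.9 44.6] ang 7.1 mean [ 568.9 -205.7] z 0.0162
side grip 59 c [ 556.2 -199.7] size [29.4 14.8] ang 1.6 mean [ 554.8 -200.5] z 0.0562
side plunger 43 c [711.1 -16. ] size [26. 22.] ang 49.7 mean [710.8 -15.5] z 0.0627
[([305.2, 204.0], 0.47)]
```

View pics/w3.png

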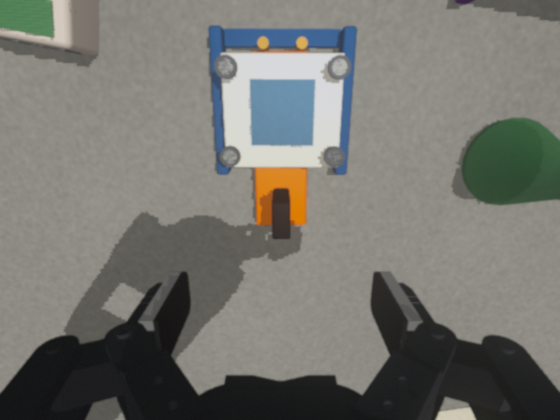

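The spacer is home: its grip is at (556,-199) against the ideal (556,-199), and orange shows right at the pins (285,48). The plunger is at (0.712,-0.0155), top 62 mm. I shut the fingers and go there.

```bash
python3 -m inch '[[1,0,0,0,0],[1,0.03,-0.03,0,0],[1,0.06,-0.06,0,0],[1,0.09,-0.09,0,0],[1,0.12,-0.12,0,0]]'|sed -n 2p
python3 -m inch '[[1,0.01,-0.01,0,0],[1,0.02,-0.03,0,0],[1,0.02,-0.03,0,0],[1,0.02,-0.03,0,0]]'|sed -n 2,5p
python3 go.py .712 -.0155 .075
```

```text
eef_pos: [0.6619, -0.0669, 0.1338]
eef_pos: [0.6779, -0.0356, 0.1339]
tcp_rot: [0.999, 0.053, -0.001, -0.0]
contact_force: [0.3, -0.6, -0.3]
opening: -0.002
t 9.33 tcp [ 0.6779 -0.0356  0.1339] xyaw 6.11 ztool [-0.003  0.    -1.   ] F [ 0.3 -0.6 -0.3] open -0.002
  shift [ 36.2 -16.3  58.8] mm, turn None
```

```bash
python3 -m inch '[[1,0.02,-0.01,0.01,0],[1,0.036,-0.016,0.03,0],[1,0.036,-0.016,0.055,0],[1,0.036,-0.016,0.061,0],[1,0.036,-0.016,0.061,0]]'|sed -n 2,5p
python3 -m inch '[[1,0,0,0.006,0],[1,0,0,0.012,0],[1,0,0,0.018,0],[1,0,0,0.018,0]]'|sed -n 2,5p
python3 go.py .712 -.0155 .050
```

```text
eef_pos: [0.7095, -0.0176, 0.0704]
tcp_rot: [0.999, 0.052, -0.004, -0.001]
contact_force: [-0.4, 0.1, 0.4]
opening: 0.0
eef_pos: [0.7132, -0.0175, 0.0572]
tcp_rot: [0.999, 0.052, 0.001, 0.001]
contact_force: [-0.6, -0.6, 3.1]
opening: 0.003
t 10.08 tcp [ 0.7132 -0.0175  0.0572] xyaw 5.98 ztool [ 0.002 -0.001 -1.   ] F [-0.6 -0.6  3.1] open 0.003
  shift [-1.  -2.1  7.2] mm, turn None
```

```bash
python3 -m inch '[[1,0,0,0.002,0],[1,0,0,0.004,0],[1,0,0,0.004,0]]'|sed -n 2,4p
python3 -m inch '[[1,0,0,0.002,0],[1,0,0,0.003,0],[1,0,0,0.003,0]]'|sed -n 2,4p
python3 -m inch '[[1,0,0,0.001,0],[1,0,0,0.002,0],[1,0,0,0.002,0]]'|sed -n 2,4p
```

```text
eef_pos: [0.7133, -0.0174, 0.0536]
tcp_rot: [0.999, 0.052, 0.001, 0.001]
contact_force: [-0.5, -3.8, 4.5]
eef_pos: [0.7134, -0.0174, 0.052]
tcp_rot: [0.999, 0.052, 0.001, 0.001]
contact_force: [-3.5, -3.1, 8.9]
eef_pos: [0.7135, -0.0173, 0.0519]
tcp_rot: [0.999, 0.053, 0.0, 0.001]
contact_force: [-6.0, -2.3, 15.9]
```

The plunger is at its stop (z 52 mm, 16 N). Now the tile.

```bash
python3 -m inch '[[1,0,0,-0.03,0],[1,0,0,-0.06,0],[1,0,0,-0.07,0],[1,-0.02,0.03,-0.07,0],[1,-0.04,0.06,-0.07,0]]'|sed -n 2p
python3 -m inch '[[1,-0.02,0.03,0,0],[1,-0.04,0.06,0,0],[1,-0.06,0.09,0,0],[1,-0.06,0.105,0,0],[1,-0.06,0.105,0,0]]'|sed -n 2p
python3 go.py .6317 -.1913 .045
```

```text
eef_pos: [0.6798, -0.079, 0.1182]
eef_pos: [0.6297, -0.194, 0.1165]
t 11.67 tcp [ 0.6297 -0.194   0.1165] xyaw 5.75 ztool [-0.  0. -1.] F [ 0.4 -0.1 -0. ] open -0.0
  shift [ 2.3 -2.4 71.5] mm, turn None
```

```bash
python3 -m inch '[[1,0.002,-0.002,0.03,0],[1,0.002,-0.002,0.055,0],[1,0.002,-0.002,0.071,0],[1,0.002,-0.002,0.071,0]]'|sed -n 2,4p
python3 -m inch '[[1,0,0,0.004,0],[1,0,0,0.008,0],[1,0,0,0.012,0],[1,0,0,0.016,0],[1,0,0,0.016,0]]'|sed -n 2,4p
python3 -m inch '[[1,0,0,0.001,0],[1,0,0,0.002,0],[1,0,0,0.002,0]]'|sed -n 2,4p
```

```text
eef_pos: [0.6295, -0.1858, 0.0407]
tcp_rot: [0.999, 0.053, -0.004, -0.003]
contact_force: [0.1, 0.3, -0.7]
eef_pos: [0.6338, -0.189, 0.0324]
tcp_rot: [0.999, 0.052, 0.002, 0.0]
contact_force: [-1.0, 1.0, 6.0]
eef_pos: [0.6338, -0.189, 0.0311]
tcp_rot: [0.999, 0.052, 0.002, 0.0]
contact_force: [-0.8, 2.1, 6.8]
```

```bash
python3 -m inch '[[1,0,0,0.002,0],[1,0,0,0.004,0],[1,0,0,0.004,0]]'|sed -n 2,4p
python3 -m inch '[[1,0,0,0.001,0],[1,0,0,0.002,0],[1,0,0,0.002,0]]'|sed -n 2,4p
python3 -m inch '[[1,0,0,0.001,0],[1,0,0,0.002,0],[1,0,0,0.002,0]]'|sed -n 2,4p
```

```text
eef_pos: [0.6338, -0.189, 0.0281]
tcp_rot: [0.999, 0.052, 0.001, 0.0]
contact_force: [-2.0, 3.0, 9.5]
eef_pos: [0.6338, -0.189, 0.0281]
tcp_rot: [0.999, 0.052, 0.001, -0.0]
contact_force: [-6.6, 4.3, 17.0]
eef_pos: [0.6339, -0.189, 0.028]
tcp_rot: [0.999, 0.053, 0.0, -0.0]
contact_force: [-10.5, 5.6, 25.4]
```

```bash
python3 -m inch '[[1,0,0,0,0],[1,0,0,0,0],[1,0,0,0,0]]'|sed -n 2,4p
python3 - <<'E'
from fit import *
for n in ["scene","side"]:
    p=cam(n);w=cloud(p);hsv=cv2.cvtColor(p["pixels"],cv2.COLOR_RGB2HSV).astype(int);H,S,V=[hsv[...,i] for i in range(3)];x,y,z=[w[...,i] for i in range(3)]
    rect(w,(V<70)&(z>.045)&(z<.061)&(abs(y+.2)<.03)&(abs(x-.55)<.025),n+" grip")
    rect(w,(abs(z-.028)<.004)&(S<60)&(abs(x-.632)<.06)&(abs(y+.19)<.06),n+" tile")
print(ctrl.get_state()["contact_force"])
E
```

```text
eef_pos: [0.6338, -0.189, 0.028]
tcp_rot: [0.999, 0.053, 0.0, -0.0]
contact_force: [-10.5, 5.8, 24.9]
scene grip 76 c [ 556.8 -198.7] size [29.1 14.8] ang 10.9 mean [ 556.2 -200.9] z 0.0562
scene tile 507 c [ 622.5 -193.2] size [101.5  86.5] ang 6.9 mean [ 651.1 -193.8] z 0.0276
side grip 67 c [ 556.2 -198.3] size [29.1 16.5] ang 9.2 mean [ 555.4 -200.2] z 0.0559
side tile 340 c [ 635.6 -191.3] size [89.2 89.4] ang 4.9 mean [ 623.4 -200.7] z 0.0282
[-11.05656128   6.21921498  25.38353088]
```

The tile top is at 28 mm, flush on the spacer, with a steady 25 N. The spacer hasn't moved.

```bash
python3 -c "from plant import ctrl; print(ctrl.sign_off())"
```

```text
the job is handed in; nothing more can be done
None
```

The job is handed in, though the sign-off returned no verdict: the spacer lies home against the stop pins under the wide press's tile, the plunger was pushed down to its stop, and the fingers are holding the tile flush on the spacer at about 25 N.

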